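Send the bead tray through the drop gate

TASK

Press the rear end of the dock's long press bar down with one fingertip to raise the drop gate, and while that finger holds the gate open, push the bead tray along the chute with the other fingertip against its upright push plate until the tray is fully home against the end stop. Then let go and move clear, so that the gate drops shut behind the tray's bead compartment. Only push: do not grip, lift or tip the tray, and leave the other things on the table where they are.

Things in the scene. Friction and masses are not known exactly. Their poses are not given: they have to be found in the camera images.
- dock: Plywood dock fixed to the table: an open-topped chute. Origin on the table under the chute's centre line, at the gate line; x = direction of tray travel (away from the robot), y left of travel, z up. Floor 8 mm above the table, x -213 to +92 mm; side walls 6 mm thick, 70 mm apart inside, tops at z 22 mm.
- end_stop (a point): Middle of the top edge of the end stop's near face, which closes the chute's far end: dock x +82 mm, 34 mm above the table.
- drop_gate: The aluminium gate with its press bar. Origin on the middle of its axle: dock x -50, y +60, z 26 mm, left of the chute, between two fixed cheeks (y 41-46 and 76-81 mm, x -58 to -42 mm, 36 mm high). Shut, its axes are parallel to the dock's; it turns about its y.
- gate (a joint): Sprung see-saw drop gate, rad: 0 = shut (start), grows as the blade rises, stop at 0.42. Pressing the bar behind the axle raises the blade before it. Clears the bead compartment above 0.17; at 0.32 the bar lies level, with 8 mm to spare. Spring about 0.3 N m: 2 N at the bar's rear end, 8 N at 40 mm from the axle. Shuts by itself when released; pushing the tray against it does not open it.
- blade_edge (a point): Middle of the lower edge of the gate's aluminium blade, 64 mm wide, 5 mm thick, across the chute at dock x 0. Shut, it is 16 mm above the table and blocks the compartment (top at 24 mm) but clears the low neck. A crossbar joins the blade to the axle over the left wall.
- bar_end (a point): Rear end of the flat press bar, middle of its top face. Bar 190 mm from here to the axle, 30 mm wide, 8 mm thick, left of the chute along dock y +60 mm. Shut, it slopes up to the rear: this end 90 mm above the table, dock x -229 mm. At gate 0.32 it is level, top 30 mm above the table: a fingertip at that height can slide forward along it and keep the gate open.
- tray: Loose black bead tray, 0.25-0.5 kg, on the chute floor, 3 mm play each side. Origin under the bead compartment's middle; x forward. Compartment 70 mm long, 64 wide, 16 high; behind it a neck 24 wide, 5 high, to x -115 mm, then an upright push plate 56 wide, 8 thick, 55 high, rear face at x -123 mm. Home: origin at dock x +47 mm, compartment 12 mm past the gate line, gate free to drop.
- tray_nose (a point): Middle of the front face of the bead compartment, 8 mm above the tray's underside. Starts 15 to 35 mm short of the gate line.
- push_plate (a point): Middle of the top edge of the push plate's rear face, 55 mm above the tray's underside (63 mm above the table); push here, on the rear face below this point.
- spool: Bystander: black wire spool, 64 mm diameter, 45 mm high, standing to the right of the dock. Origin at the centre of its underside.
- jar_stack: Bystander: stack of clear screw-together bead jars, one rigid column 40 mm diameter, 96 mm high, to the right of the dock. Origin at the centre of its underside.
- pliers: Bystander: small pliers with blue handles lying flat, about 115 x 52 mm, 12 mm high, left of the dock. Origin underneath near the pivot; x towards the jaws.
- stone: Bystander: smooth grey stone, 60 mm across, 17 mm high, left of the dock. Origin at the centre of its underside.

How it is judged:
On the way, in this order (a step that is already met when the one before it is completed fails the run):
1. a finger presses the bar and holds the gate open while the tray is still before it (value of joint gate above 0.17 rad and contact force between the fingers and drop_gate above 0.3 N and x of tray_nose in the frame of dock below -0.003 m), for 0.1 s.
2. with a finger still holding the press bar down, fingers push the tray's compartment through under the raised gate (value of joint gate above 0.13 rad and contact force between the fingers and drop_gate above 0.3 N and contact force between the fingers and tray above 0.1 N and x of tray_nose in the frame of dock between 0.005 and 0.07 m), for 0.1 s.
At the end, for the whole second after the job is handed in: The tray lies flat on the chute floor with its front within 7 mm of the end stop, at rest, and the gate has dropped shut behind the bead compartment (below 0.04 rad) (x of tray_nose in the frame of dock above 0.075 m and z of tray in the frame of dock below 0.011 m and angle between tray's own z axis and vertical below 0.05 rad and value of joint gate below 0.04 rad and linear speed of tray below 0.01 m/s); the robot touches nothing.
It fails at once if the tray is lifted more than 12 mm off the chute floor or tipped more than 0.2 rad (z of tray in the frame of dock above 0.02 m or angle between tray's own z axis and vertical above 0.2 rad).
It fails at once if a bystander is moved more than 20 mm (distance of any of spool, jar_stack, pliers, stone from where it was at the start of the episode above 0.02 m).
It also fails if it takes over 45 s, if anything falls off the work surface, if the arm or the gripper's body presses on something with over 40 N, if the wrist force passes 120 N, or if a joint passes its speed limit or range.

ROBOT

A 6-joint arm with a two-finger parallel gripper is mounted at the origin on the work surface. World frame = base frame: x ahead of the robot, y to its left, z up, the work surface at z = 0. Lengths are in m, angles in rad, forces in N, time in s.
With the tool pointing down it reaches from about 0.275 to 0.775 m from the base axis. Payload 14.6 kg.
Tool frame: the origin (TCP) lies midway between the tips of the shut fingers; the grasp point (between the pads) lies 19 mm behind it; z points along the fingers, y is the line along which they close (so a half turn about z gives the same grasp; the last joint's range is limited). The gripper opens to 85 mm and grips with 20 to 120 N. Pads are 22 mm wide; open, the fingers measure 114 mm over their backs; the gripper's body (76 mm by 85 mm) begins 54 mm behind the grasp point. The pads swing forward as they close: fully open they stand 13 mm farther back than shut.
Start: joints at [-1.441, 0.263, -0.048, 1.259, 0, 1.415], TCP at [0.148, -0.504, 0.231] pointing down, gripper open.
Joint ranges: [-2.65, 2.65], [-0.89, 1.7], [-1.18, 1.37], [-2.13, 2.11], [-1.35, 1.29], [-3.14, 3.14]. Speed limits (rad/s): [1.89, 1.89, 2.57, 2.79, 3.14, 3.14].

INTERFACE

Orientations are given as a rotation vector (axis times angle).
In Python, from station import robot gives the robot as it stands.
- The arm moves only by the tool steer_hand, called after "Call:" as name(argument=value, ...) on one line, values as JSON. Schema: {"type":"object","properties":{"segments":{"type":"object","properties":{"steps":{"type":"array","items":{"type":"array","items":{"type":"number"},"minItems":5,"maxItems":5},"minItems":1,"maxItems":12}},"additionalProperties":false,"required":["steps"]},"grip_force":{"type":"number"},"only":{"type":"string"},"quiet":{"type":"boolean"},"lines":{"type":"string"}},"required":["segments"],"additionalProperties":false}. segments is an object whose key "steps" holds a list of rows, 1 to 12 of them, each of 5 numbers: dx, dy, dz in a scale on which 1.0 is 0.6 m, then a turn about the tool's z in a scale on which 1.0 is 360 degrees, then the finger opening in m; each row is the pose to reach, as a shift and turn from the pose commanded when the call began, along the tool's axes at that moment; what a row does not reach only later rows make up. A row lasts 1/8 s, in which the tool goes at most 0.0625 m and 0.188 rad, less where a joint would pass 70% of its speed; a pose out of reach is approached as far as the arm can. The fingers move at their own pace and stop on an object; grip_force is the grip in N (left out, the last holds). Time passes only in rows, so rows that do not move let the fingers close. The tool returns the time, the measured TCP pose, the force, the opening and the grip force at its end. only (a regular expression) keeps the lines of the reply that match it, lines (a string "A,B") keeps lines A to B, and quiet returns only ok. No shift or turn number may pass 1 either way. Input that does not fit is refused with a message, and nothing moves.
- robot.read_state(): the state, without advancing time (a new reading comes with each control period).
- robot.capture(name): name is "side" or "top" or "wrist"; returns a dict with "frame" (400x640x3 uint8, red, green, blue), "K" (3x3 intrinsics, pixels), "R" (3x3) and "t" (3): a world point X has camera coordinates R X + t. Camera axes: x right, y down, z forward; pixel columns grow to the right and rows downward; lengths in m; the calibration is good to about 2 mm. The wrist camera is an equidistant fisheye: a pixel r from the principal point sees the ray r / f radians off the axis. A picture is of the moment at which its call begins. There is no depth.
- robot.sign_off(): hands the job in; it is judged then, once.
The state is a dict: "time_s": time; "joint_pos": joint angles; "qd": joint speeds; "tau": joint torques, N m; "tcp_pos": TCP position; "ee_rot": TCP orientation; "wrist_force": force on the tool from outside, world axes, zero at the start; "wrist_torque": the same for the moment, N m; "width": finger opening in m; "grasp_force": force on a finger pad.
Only numpy, scipy, OpenCV 4.12 (cv2) and the standard library are available. Lean on these libraries where they do the work, as an engineer would, in place of code of your own. Each camera call takes 0.05 s, during which the arm holds its last target. There are 200 camera calls.

## Working session

There is one attempt and no reset: what is moved stays moved. The work goes in short steps, Python scripts to look and compute and a tool call to move; the robot and the scene stay as the last step left them, time stands still between calls to the robot, and variables do not carry over. Pictures are saved under pics/ and viewed, at most 10 in all, crops included, and the job is handed in when it is done.

```bash
ls; mkdir -p pics
```

Run:
```python
from station import robot
import cv2,pickle
d={}
for n in("top","side"):
    c=robot.capture(n);d[n]=c;cv2.imwrite(f"pics/{n}0.png",c["frame"][:,:,::-1])
    print(n,c["K"],c["R"],c["t"])
pickle.dump(d,open("c0.pkl","wb"))
print(robot.read_state())
```

```text
pics
station.py
top [[456.4841239    0.         324.37641038]
 [  0.         456.4841239  198.80620195]
 [  0.           0.           1.        ]] [[-0.01739966 -0.9996764   0.01855637]
 [-0.99467964  0.015422   -0.10185564]
 [ 0.10153651 -0.02022989 -0.99462611]] [0.04626875 0.59378402 0.93498043]
side [[438.82529591   0.         322.29173268]
 [  0.         438.82529591 206.62854343]
 [  0.           0.           1.        ]] [[-0.98390459 -0.17849875 -0.00836353]
 [-0.12766501  0.73491063 -0.66603905]
 [ 0.12503358 -0.65425115 -0.74586999]] [0.61314861 0.10445436 0.98500189]
{'time_s': 0.1, 'joint_pos': array([-1.44128893e+00,  2.63512849e-01, -4.88451550e-02,  1.25940611e+00,
        9.95396085e-06,  1.41549050e+00]), 'qd': array([ 1.59298961e-03, -2.58383618e-03,  1.92647786e-03, -2.73315053e-04,
        1.19740225e-03, -8.83431727e-05]), 'tau': array([ 4.27129868e-03, -6.38577032e+01,  3.85063684e+01,  9.99233918e-03,
       -8.18973876e-05, -2.18151044e-06]), 'tcp_pos': array([ 0.14747785, -0.50361709,  0.230864  ]), 'ee_rot': array([-3.10883348e+00, -4.45735626e-01, -3.52322959e-05]), 'wrist_force': array([-0.34021558,  0.03339882,  0.43554669]), 'wrist_torque': array([ 0.0024673 , -0.02688258,  0.00704427]), 'grasp_force': 0.0, 'width': 0.08548184186199333}
```

View pics/top0.png

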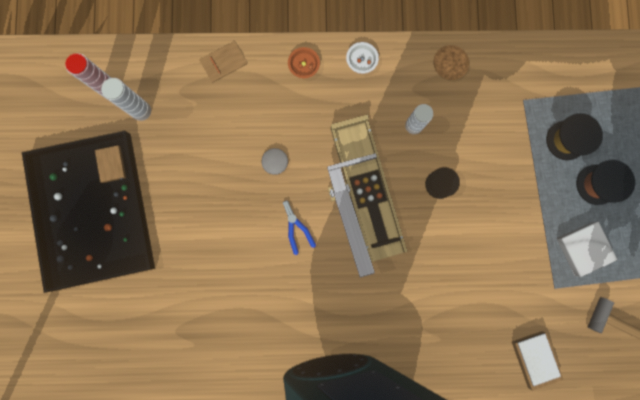

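View pics/side0.png

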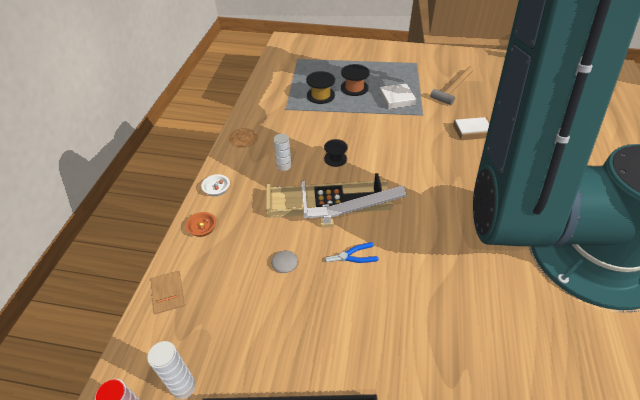

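The top view shows the dock running from about (385,260) up to (350,120). The bar end is near (366,275) and the push plate near (385,243). I'll enlarge both views for precise picks.

Run:
```python
import cv2,pickle
d=pickle.load(open("c0.pkl","rb"))
a=d["top"]["frame"][105:285,315:420,::-1];b=d["side"]["frame"][160:240,250:420,::-1]
cv2.imwrite("pics/topc.png",cv2.resize(a,None,fx=3.3,fy=3.3,interpolation=2))
cv2.imwrite("pics/sidec.png",cv2.resize(b,None,fx=4.5,fy=4.5,interpolation=2))
```

```text
(no output)
```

View pics/topc.png

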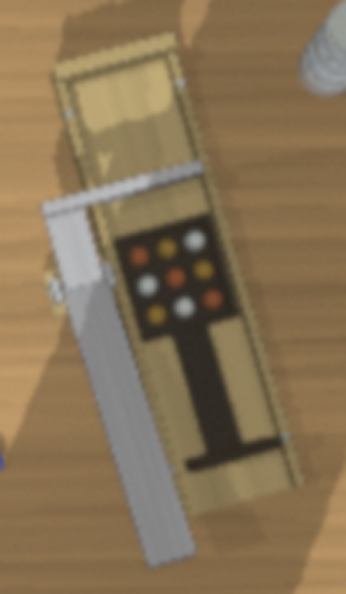

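View pics/sidec.png

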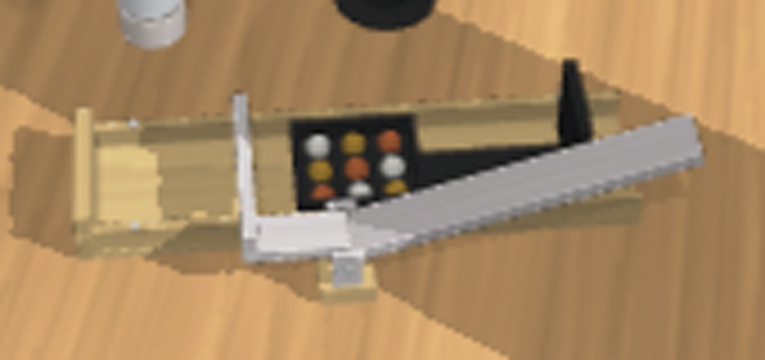

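Create fit.py:
```python
import numpy as np,pickle
from scipy.optimize import least_squares
d=pickle.load(open("c0.pkl","rb"))
T=lambda u,v:("top",315+u/3.3,105+v/3.3)
S=lambda u,v:("side",250+u/4.5,160+v/4.5)
# (pixel, dock point, is_tray: x measured from nose)
P=[(T(152,566),(-.229,.075,.09),0),(T(196,553),(-.229,.045,.09),0),(T(300,484),(-.213,-.041,.022),0),
(T(119,60),(.082,0,.034),0),(T(115,238),(0,.032,.024),1),(T(209,214),(0,-.032,.024),1),
(T(143,341),(-.07,.032,.024),1),(T(240,316),(-.07,-.032,.024),1),(T(187,470),(-.158,.028,.063),1),(T(284,442),(-.158,-.028,.063),1),
(S(690,117),(-.229,.045,.09),0),(S(704,153),(-.229,.075,.09),0),(S(617,97),(-.213,-.041,.022),0),
(S(291,121),(0,-.032,.024),1),(S(416,115),(-.07,-.032,.024),1),(S(578,60),(-.158,-.028,.063),1)]
def w(p,q,tr):
    x,y,a,s,l=p; q=np.array(q)+tr*np.array([s,l,0]);c,n=np.cos(a),np.sin(a)
    return np.array([x+c*q[0]-n*q[1],y+n*q[0]+c*q[1],q[2]])
def pr(c,X):
    X=c["R"]@X+c["t"];u=c["K"]@X;return u[:2]/u[2]
res=lambda p:np.concatenate([pr(d[i[0]],w(p,q,t))-i[1:] for i,q,t in P])
r=least_squares(res,[.5,0,.2,-.02,0],loss="soft_l1");
if __name__=="__main__":
    print(r.x);print(res(r.x).reshape(-1,2).round(1).tolist())
    for n,q,t in[("bar_end",(-.229,.06,.09),0),("plate",(-.158,0,.063),1),("endstop",(.082,0,.034),0)]:print(n,w(r.x,q,t))
```

```bash
python3 fit.py
```

```text
[ 0.67569153 -0.04308128  0.24690495 -0.02688454  0.00088698]
[[-2.5, -0.2], [-1.1, -0.3], [0.4, 0.5], [-0.2, 0.4], [-0.6, -0.3], [-0.3, -0.7], [-0.3, -0.0], [-0.8, -0.2], [1.7, 0.7], [-1.1, 1.9], [0.2, -2.3], [-0.4, -0.9], [0.2, -2.6], [-0.1, -1.8], [-0.1, -2.0], [0.2, -1.7]]
bar_end [ 0.43897206 -0.04086937  0.09      ]
plate [ 0.49619711 -0.0874077   0.063     ]
endstop [ 0.75520475 -0.02304015  0.034     ]
```

Fit residuals are about 2 px. The dock is at (0.676, -0.043) with yaw 0.247, and the nose sits 27 mm short of the gate, inside the stated 15–35 mm.

Plan:
- Set the opening to about 45 mm so one finger is over the bar (dock y +60) and the other is centred behind the plate (dock y 0).
- Put the TCP at dock (-0.208, +0.030). In tool axes that is about (0.430, -0.331), with a turn of +0.038.

The rows are not in the units I measure in: shifts go in shares of 0.6 m and turns go in shares of 360 degrees. I convert before sending: 0.43 m is 0.7167, -0.331 m is -0.5517, 0.038 rad is 0.006.

Call:
steer_hand(segments={"steps": [[0.1,-0.0767,0.0167,0.006,0.045],[0.2,-0.1533,0.0333,0.006,0.045],[0.2833,-0.2167,0.05,0.006,0.045],[0.3667,-0.2833,0.0667,0.006,0.045],[0.45,-0.3467,0.0833,0.006,0.045],[0.5333,-0.41,0.1,0.006,0.045],[0.6167,-0.475,0.1167,0.006,0.045],[0.6833,-0.5267,0.1167,0.006,0.045],[0.7167,-0.5517,0.1167,0.006,0.045],[0.7167,-0.5517,0.1167,0.006,0.045],[0.7167,-0.5517,0.1167,0.006,0.045],[0.7167,-0.5517,0.1167,0.006,0.045]]}, grip_force=40)

```text
time_s: 1.6
tcp_pos: [0.4667, -0.0662, 0.1613]
ee_rot: [3.118, 0.384, -0.0]
wrist_force: [0.1, 0.2, 0.6]
width: 0.0452
grasp_force: 0.0
```

Create look.py:
```python
import sys,cv2,numpy as np
from station import robot
from fit import r
s=robot.read_state();x,y,a=r.x[:3];p=s["tcp_pos"]
v=np.array([[np.cos(a),np.sin(a)],[-np.sin(a),np.cos(a)]])@(p[:2]-[x,y])
ax=np.arctan2(s["ee_rot"][1],s["ee_rot"][0])
print("dock xy",v.round(4),"z",p[2].round(4),"toolx yaw",(2*ax)%np.pi,"F",s["wrist_force"].round(2),"w",s["width"],"t",s["time_s"])
if len(sys.argv)>1:
    b=robot.capture("side")["frame"][110:240,240:440,::-1]
    cv2.imwrite(f"pics/{sys.argv[1]}.png",cv2.resize(b,None,fx=4,fy=4,interpolation=2))
```

```bash
python3 look.py s1
```

```text
dock xy [-0.2083  0.0287] z 0.1613 toolx yaw 0.24536148136788793 F [0.06 0.22 0.56] w 0.045172300402296146 t 1.6
```

View pics/s1.png

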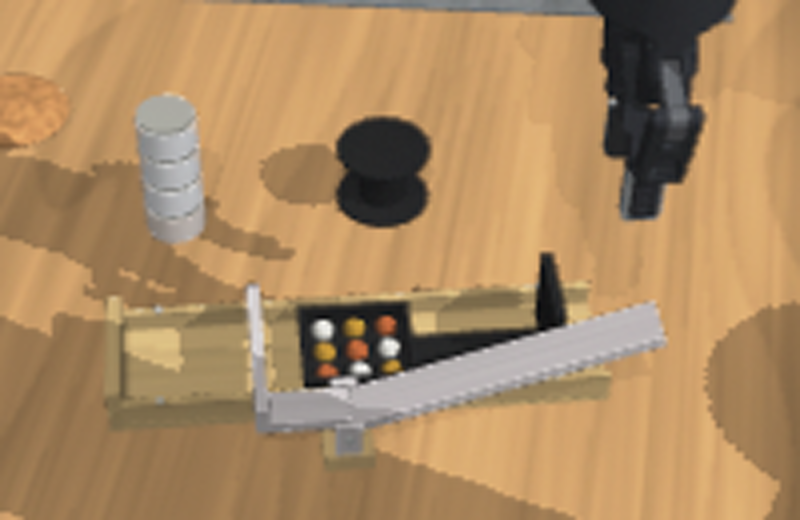

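The view shows the tool above and behind the plate. The near fingertip is at about (640,215) in the crop. I'll solve that for the fingertip height.

Run:
```python
from fit import *
for y in(.0525,.059,.066):
  for z in(.155,.165):
    print(y,z,[((pr(d["side"],w(r.x,(x,y-.001,z),0))-[240,110])*4).round(0).tolist() for x in(-.219,-.197)])
```

```text
0.0525 0.155 [[653.0, 220.0], [613.0, 222.0]]
0.0525 0.165 [[656.0, 207.0], [616.0, 209.0]]
0.059 0.155 [[656.0, 228.0], [616.0, 230.0]]
0.059 0.165 [[658.0, 215.0], [618.0, 217.0]]
0.066 0.155 [[658.0, 237.0], [618.0, 239.0]]
0.066 0.165 [[661.0, 224.0], [620.0, 226.0]]
```

Call:
steer_hand(segments={"steps": [[0,0,0.05,0,0.045],[0,0,0.1,0,0.045],[0,0,0.1,0,0.045]]})

```text
time_s: 2.02
tcp_pos: [0.4658, -0.0657, 0.1002]
ee_rot: [-3.117, -0.384, 0.004]
wrist_force: [0.4, -0.2, 1.3]
width: 0.0447
grasp_force: 0.0
```

```bash
python3 look.py
```

```text
dock xy [-0.2091  0.0294] z 0.1002 toolx yaw 0.24548580337121084 F [ 0.44 -0.21  1.26] w 0.04468738022157834 t 2.025
```

Fingertip height comes out at about TCP + 4 mm, as assumed. Next I press the bar down to level, with the tip at about 31 mm.

Scaled: 0.073 m is 0.1217, 0.012 m is 0.02.

Call:
steer_hand(segments={"steps": [[0,0,0.02,0,0.045],[0,0,0.04,0,0.045],[0,0,0.06,0,0.045],[0,0,0.08,0,0.045],[0,0,0.1,0,0.045],[0,0,0.1167,0,0.045],[0,0,0.1217,0,0.045],[0,0,0.1217,0,0.045],[0,0,0.1217,0,0.045]]})

```text
time_s: 3.15
tcp_pos: [0.4673, -0.0653, 0.0286]
ee_rot: [3.118, 0.387, 0.001]
wrist_force: [-1.8, 0.7, 2.3]
width: 0.0448
grasp_force: 1.0
```

```bash
python3 look.py s2
```

```text
dock xy [-0.2075  0.0293] z 0.0286 toolx yaw 0.2468902454870934 F [-1.75  0.71  2.29] w 0.04481981635609903 t 3.15
```

View pics/s2.png

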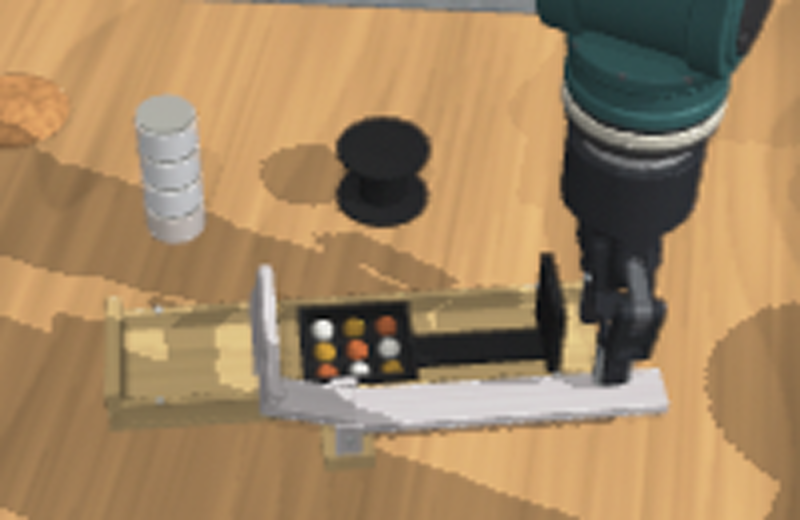

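The bar is almost level, with the finger at about (612,378) in the crop. The blade is raised and the plate finger stands behind the plate. Now I push along tool x, lowering slightly.

Scaled: 0.08 m is 0.1333, 0.072 m is 0.12.

Call:
steer_hand(segments={"steps": [[0.0133,0,0.0017,0,0.045],[0.0267,0,0.0025,0,0.045],[0.04,0,0.0025,0,0.045],[0.0533,0,0.0025,0,0.045],[0.0667,0,0.0025,0,0.045],[0.08,0,0.0025,0,0.045],[0.0933,0,0.0033,0,0.045],[0.1067,0,0.0033,0,0.045],[0.12,0,0.0033,0,0.045],[0.1333,0,0.0033,0,0.045]]})

```text
time_s: 4.45
tcp_pos: [0.5448, -0.0456, 0.0261]
ee_rot: [3.118, 0.387, -0.002]
wrist_force: [-5.8, -1.2, 5.7]
width: 0.0452
grasp_force: 3.8
```

```bash
python3 look.py s3
```

```text
dock xy [-0.1275  0.0295] z 0.0261 toolx yaw 0.2468455720859102 F [-5.82 -1.17  5.71] w 0.04519868646927877 t 4.45
```

View pics/s3.png

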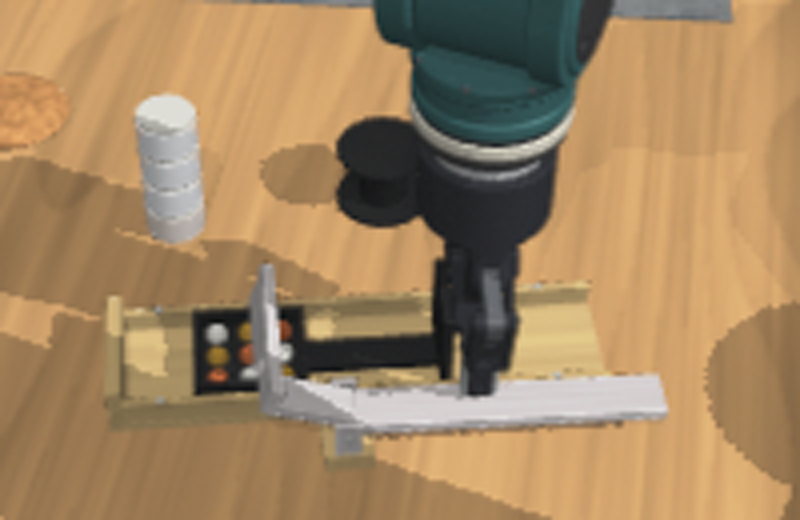

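The compartment is passing under the raised blade. Its nose is at crop column 193 and the stop near column 122, so about 43 mm remains.

Scaled: 0.041 m is 0.0683, 0.037 m is 0.0617.

Call:
steer_hand(segments={"steps": [[0.0133,0,0,0,0.045],[0.0267,0,0,0,0.045],[0.04,0,0.0008,0,0.045],[0.0533,0,0.0008,0,0.045],[0.0617,0,0.0008,0,0.045],[0.0683,0,0.0008,0,0.045],[0.0683,0,0.0008,0,0.045]]})

```text
time_s: 5.38
tcp_pos: [0.5847, -0.0356, 0.0259]
ee_rot: [3.118, 0.387, -0.001]
wrist_force: [-6.4, -1.6, 10.8]
width: 0.0453
grasp_force: 5.7
```

```bash
python3 look.py
```

```text
dock xy [-0.0864  0.0295] z 0.0259 toolx yaw 0.24710795149816292 F [-6.43 -1.56 10.79] w 0.0452621205441193 t 5.375
```

Call:
steer_hand(segments={"steps": [[0.0033,0,0,0,0.045],[0.005,0,0,0,0.045],[0.005,0,0,0,0.045]]})

```text
time_s: 5.75
tcp_pos: [0.5853, -0.0354, 0.0258]
ee_rot: [3.117, 0.386, -0.007]
wrist_force: [-19.3, -7.1, 19.1]
width: 0.0453
grasp_force: 12.1
```

```bash
python3 look.py s4
```

```text
dock xy [-0.0858  0.0295] z 0.0258 toolx yaw 0.24625471918807532 F [-19.29  -7.09  19.06] w 0.045325670818052756 t 5.75
```

View pics/s4.png

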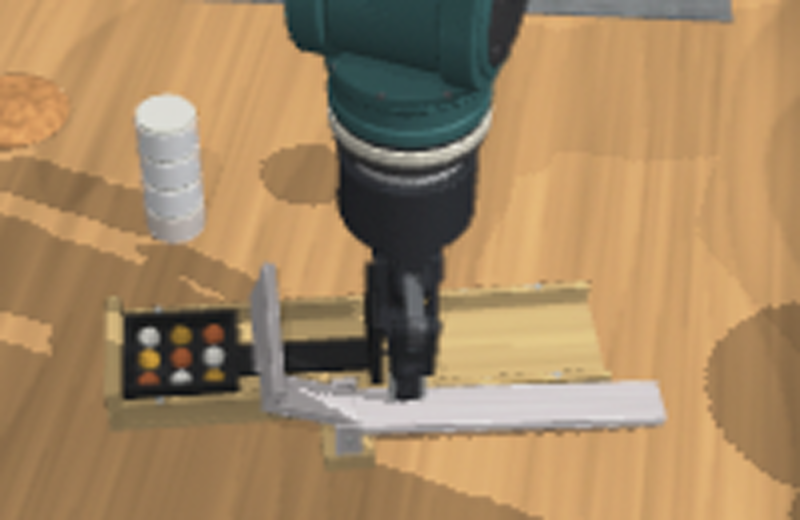

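The tray is home: the nose is against the stop and the force rose to about 20 N. Now I back off, rise and move clear.

Scaled: -0.17 m is -0.2833, -0.15 m is -0.25.

Call:
steer_hand(segments={"steps": [[-0.0083,0,0,0,0.045],[-0.02,0,0,0,0.045],[-0.02,0,-0.0167,0,0.045],[-0.02,0,-0.0417,0,0.045],[-0.02,0,-0.075,0,0.045],[-0.02,0,-0.1333,0,0.045],[-0.02,0,-0.2,0,0.045],[-0.0667,0,-0.25,0,0.045],[-0.1333,0,-0.2833,0,0.045],[-0.2,0,-0.2833,0,0.045],[-0.2,0,-0.2833,0,0.045],[-0.2,0,-0.2833,0,0.045]]})

```text
time_s: 7.3
tcp_pos: [0.4714, -0.0644, 0.1963]
ee_rot: [3.118, 0.386, 0.001]
wrist_force: [0.6, -0.6, 0.4]
width: 0.0446
grasp_force: 0.0
```

```bash
python3 look.py s5
```

```text
dock xy [-0.2033  0.0293] z 0.1963 toolx yaw 0.2466438001698607 F [ 0.59 -0.6   0.41] w 0.04460454670307741 t 7.3
```

View pics/s5.png

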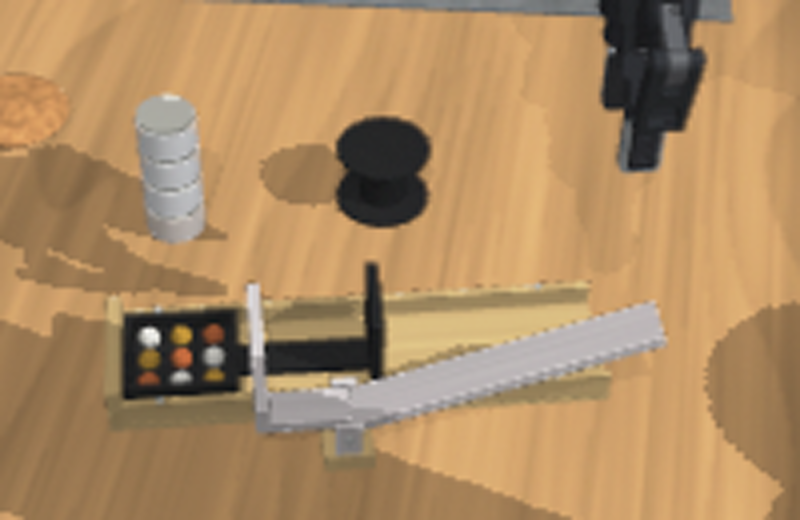

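The gate is shut as at the start, with the bar end at (660,325). The tray is home with its front at column 123, and the arm is clear.

```bash
python3 -c "
from station import robot
print(robot.sign_off())"
```

```text
the job is handed in; nothing more can be done
None
```

The tray was pushed home against the end stop, the gate dropped shut behind its bead compartment, the arm moved clear, and the job was handed in just after 7.3 s; the sign-off gave no verdict.

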